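# Fit-check a stirrer tool in its taper sleeve and knock it free with the drift

### The arm

A 6-joint arm with a two-finger parallel gripper is mounted at the origin on the work surface. World frame = base frame: x ahead of the robot, y to its left, z up, the work surface at z = 0. Lengths are in m, angles in rad, forces in N, time in s.
With the tool pointing down it reaches from about 0.35 to 0.975 m from the base axis. Payload 4.9 kg.
Tool frame: the origin (TCP) lies between the finger pads, 19 mm behind the fingertips; this is the grasp point; z points along the fingers, y is the line along which they close (so a half turn about z gives the same grasp; the last joint's range is limited). The gripper opens to 85 mm and grips with 20 to 120 N. Pads are 22 mm wide; open, the fingers measure 114 mm over their backs; the gripper's body (76 mm by 85 mm) begins 54 mm behind the grasp point. The pads swing forward as they close: fully open they stand 13 mm farther back than shut.
Start: joints at [1.087, 0.053, 1.613, -0, 1.476, -0.119], TCP at [0.223, 0.584, 0.25] pointing down, gripper open.
Joint ranges: [-3.01, 3.01], [-1.01, 2.22], [0.06, 2.58], [-1.02, 4.17], [0.09, 2.62], [-3.14, 3.14]. Speed limits (rad/s): [2.57, 2.57, 3.14, 3.14, 3.14, 3.14].

### API

Orientations are given as a rotation vector (axis times angle).
In Python, from station import ctrl gives the robot as it stands. The module is installed in compiled form; this text tells all that it offers.
- The arm moves only by the tool servo_tool, never from a script. Its argument "increments" is a list that holds one entry, the list of rows, each a list of 5 numbers: the finger opening in cm, from 0 to 8.54, then the shift along the tool's x, y, z in cm, then the turn about the tool's z in degrees. A call has 1 to 5 rows; each row is the pose to reach, as a shift and turn from the pose commanded when the call began, along the tool's axes at that moment; what a row does not reach only later rows make up. A row lasts 1/10 s, in which the tool goes at most 50 mm and 8.59 degrees, less where a joint would pass 70% of its speed; a pose out of reach is approached as far as the arm can. A call with a gripper value outside its range is refused whole. The fingers move at their own pace and stop on an object; "newtons" is the grip in N (left out, the last holds). Time passes only in rows, so rows that repeat a pose let the fingers close. It gives the time, the measured TCP pose, the force, the opening and the grip force at its end, in the units of the state.
- ctrl.get_obs(): the state, without advancing time (a new reading comes with each control period).
- ctrl.get_image(name): name is "side" or "top" or "wrist"; returns a dict with "img" (480x640x3 uint8, red, green, blue), "fx", "fy", "cx", "cy" (pixels), "rvec" (rotation vector, rad) and "tvec" (3), from world to camera coordinates, as OpenCV has them; the wrist camera has in their place "mount" (4x4, takes a point from camera to tool coordinates, whose origin is the TCP and whose axes are the flange's). Camera axes: x right, y down, z forward; pixel columns grow to the right and rows downward; lengths in m; the calibration is good to about 2 mm. A picture is of the moment at which its call begins: read the wrist's pose just before it. There is no depth.
- ctrl.finish_job(): hands the job in; it is judged then, once.
The state is a dict: "t": time; "q": joint angles; "dq": joint speeds; "effort": joint torques, N m; "tool_pos": TCP position; "tool_rot": TCP orientation; "contact_force": force on the tool from outside, world axes, zero at the start; "wrist_torque": the same for the moment, N m; "opening": finger opening in m; "grip_force": force on a finger pad.
Only numpy, scipy, OpenCV 4.12 (cv2) and the standard library are available. Lean on these libraries where they do the work, as an engineer would, in place of code of your own. Each camera call takes 0.05 s, during which the arm holds its last target. There are 200 camera calls.

### The job

Check the fit of the stirrer tool in the bench-mounted drive sleeve: take the tool from its white rack, set it in the sleeve and, pushing gently, twist it until its square tang finds the hidden seat, then push it fully home so that the collar is flush on the sleeve, and let go. Then, without touching the tool again, drive the steel wedge through the slot of the sleeve under the shank until the tool pops up free; let go, leaving the wedge lying in the slot and the tool standing loose and upright in the sleeve. Do not force anything, and leave the other things on the bench alone.

Things in the scene. Friction and masses are not known exactly. Their poses are not given: they have to be found in the camera images.
- sleeve: Drive sleeve: upright steel sleeve, 56 mm across, 100 mm tall, on a grey foot 110 x 100 x 12 mm bolted to the bench; cannot move. Origin: on its axis at bench level, z up; its x axis points away from the robot, within 20 degrees. A tapered bore opens upward; a slot 18 mm wide runs right through along x, from 30 to 52 mm above the bench. The wedge goes in from the -x side, driven towards +x.
- sleeve_mouth (a point): Centre of the sleeve's flat upper face, on its axis, 100 mm above the bench. Four spring plungers in the bore grip the shank's groove: about 16 N of push over the last 14 mm snaps it home; some 20 N of straight pull would be needed to draw it. Once raised more than 5 mm from home it is pushed up by itself to about 14 mm above home and stands loose there.
- slot_mouth (a point): Middle of the slot floor's width where the slot opens on the sleeve's -x side: 30 mm above the bench, 28 mm from the axis. A 14 mm wide rib carries the floor on at this height to 80 mm from the axis, towards the robot.
- socket: The spindle's square seat for the tang, 13 mm wide, deep in the bore under a 17 mm round guide 2.5 mm tall. Origin: on the axis at its mouth, 60 mm above the bench; axes as the sleeve. It stands askew to them, its angle not measured; it turns above 0.12 N m. The tang drops in when its sides agree with the seat's to 0.17 rad, any of four ways: push 5 N and twist; a quarter turn covers all.
- tool: Stirrer tool, 0.35 kg, 119 mm tall, hung in the rack by its collar. Origin: centre of the shank's lower end, z up its axis. Upwards: square tang 11 mm wide (conical foot, 9 mm) to 20 mm, sides parallel to x and y; tapered grooved shank, at most 32 mm thick, to 59 mm; collar 50 mm across, 60 to 67 mm; square body 24 x 24 mm, 67 to 105 mm, sides parallel to x and y; toothed rotor.
- tool_collar (a point): Centre of the underside of the tool's collar, 60 mm above its origin. Height above sleeve_mouth: 0 when fully home (collar flush), about 18 mm with the tang standing unaligned on the seat, about 14 mm with the tang in the seat and the shank resting on the plungers.
- tool_grip (a point): Point on the tool's axis 88 mm above its origin, a good height for the gripper's TCP on the square body.
- rack: White plastic block, 90 x 90 x 72 mm, fixed to the bench, with a 36 mm square hole in which the tool hangs. Origin: centre of its underside.
- drift: The wedge (drift): steel bar, 0.3 kg, lying on its flat underside. Origin: centre of the underside of its dark block handle, 40 x 20 x 30 mm (x, y, z). A blade 13 mm thick runs from it along +x to the tip, 140 mm ahead of the origin; its height is 24 mm up to x = 40 mm, then falls evenly to 6 mm at the tip.
- drift_tip (a point): Middle of the drift's tip at its underside, 140 mm ahead of its origin. Slid along the slot floor, the drift meets the seated shank (10 mm above the floor) when the tip is about 18 mm beyond the sleeve's axis, needs some 10 to 20 N, and has lifted the tool past the spring point when the tip is about 50 mm beyond.
- drift_grip (a point): Middle of the drift's handle, 22 mm above its underside: where to grip, across y (20 mm wide).
- beaker: Bystander: empty glass beaker, 72 mm across, 95 mm tall. Origin under its centre.
- sample_jar: Bystander: white jar with a blue lid, 70 mm across, 100 mm tall. Origin under its centre.
- cap: Bystander: red screw cap, 38 mm across, 16 mm high.
- wrench: Bystander: small steel wrench, 130 mm long.
- meter: Bystander: white and blue hand-held meter, about 155 mm long, lying flat.
- vial_tray: Bystander: blue open tray, 130 x 100 x 35 mm.
- vial: Bystander: small glass vial, 32 mm across, 60 mm tall.

How it is judged:
On the way, in this order (a step that is already met when the one before it is completed fails the run):
1. the tool is fully home, collar flush on the sleeve within 1.5 mm, and let go (z of tool_collar in the frame of sleeve_mouth below 0.0015 m and horizontal distance between tool_collar and sleeve_mouth below 0.003 m and angle between tool's own z axis and vertical below 0.08 rad and contact force between the fingers and tool below 0.1 N), for 0.2 s.
2. the wedge's tip is in the slot beyond the sleeve's axis, with the tool still home and untouched by the robot (x of drift_tip in the frame of sleeve above 0.003 m and y of drift_tip in the frame of sleeve between -0.009 and 0.009 m and z of drift_tip in the frame of sleeve between 0.025 and 0.045 m and z of tool_collar in the frame of sleeve_mouth below 0.0025 m and contact force between the fingers and tool below 0.1 N).
3. the wedge has driven the tool up free by more than 8 mm, the tool untouched by the robot (x of drift_tip in the frame of sleeve above 0.04 m and z of tool_collar in the frame of sleeve_mouth above 0.008 m and contact force between each of the arm, the fingers and tool below 0.1 N).
At the end, for the whole second after the job is handed in: Tool loose in the sleeve: collar 8 to 24 mm above its face, axis within 5 mm of the sleeve's, within 0.15 rad of upright. Wedge lies through the slot: tip over 35 mm beyond the sleeve's axis, handle still over 35 mm short of it, aligned within 0.25 rad. Both released and at rest (z of tool_collar in the frame of sleeve_mouth between 0.008 and 0.024 m and horizontal distance between tool and sleeve below 0.005 m and angle between tool's own z axis and vertical below 0.15 rad and x of drift_tip in the frame of sleeve above 0.035 m and x of drift in the frame of sleeve below -0.035 m and angle between the x axis of drift and the x axis of sleeve, either way round below 0.25 rad and z of drift_tip in the frame of sleeve above 0.025 m and linear speed of each of tool, drift below 0.02 m/s); the robot touches nothing.
It fails at once if the tang is forced against its seat (contact forces adding up to more than 80 N) (contact force between tool and socket above 80 N).
It fails at once if the tool is rammed into the sleeve (contact forces adding up to more than 160 N; snapping it home takes about 60) (contact force between tool and sleeve above 160 N).
It fails at once if the wedge is rammed against the sleeve (contact forces adding up to more than 80 N) (contact force between drift and sleeve above 80 N).
It fails at once if a bystander is moved by more than 30 mm (distance of any of beaker, sample_jar, cap, wrench, meter, vial_tray, vial from where it was at the start of the episode above 0.03 m).
It also fails if it takes over 64 s, if anything falls off the work surface, if the arm or the gripper's body presses on something with over 40 N, if the wrist force passes 120 N, or if a joint passes its speed limit or range.

## Working session

There is one attempt and no reset: what is moved stays moved. The work goes in short steps, Python scripts to look and compute and a tool call to move; the robot and the scene stay as the last step left them, time stands still between calls to the robot, and variables do not carry over. Pictures are saved under pics/ and viewed, at most 10 in all, crops included, and the job is handed in when it is done.

Besides the shell and the picture viewer there is one more tool, called after "Call:" as a command line: name --argument value ..., lists and objects as JSON in quotes. servo_tool: Moves the arm, as the interface text tells. Its arguments: {"type":"object","properties":{"increments":{"type":"array"},"newtons":{"type":"number"}},"required":["increments"]}

```bash
mkdir -p pics
cat > h.py <<'E'
import numpy as np, cv2
from scipy.spatial.transform import Rotation as R
from station import ctrl
def save(n,f):
    d=ctrl.get_image(n); cv2.imwrite(f,cv2.cvtColor(d['img'],cv2.COLOR_RGB2BGR)); return d
def ray(d,u,v,obs=None):
    c=np.array([(u-d['cx'])/d['fx'],(v-d['cy'])/d['fy'],1.])
    if 'mount' in d:
        T=np.eye(4);T[:3,:3]=R.from_rotvec(obs['tool_rot']).as_matrix();T[:3,3]=obs['tool_pos'];T=T@d['mount']
        return T[:3,3],T[:3,:3]@c
    M=R.from_rotvec(np.ravel(d['rvec'])).as_matrix()
    return -M.T@np.ravel(d['tvec']),M.T@c
def onz(d,u,v,z,obs=None):
    o,r=ray(d,u,v,obs); return o+r*(z-o[2])/r[2]
def proj(d,p):
    return cv2.projectPoints(np.array(p,float).reshape(-1,3),np.ravel(d['rvec']),np.ravel(d['tvec']),np.array([[d['fx'],0,d['cx']],[0,d['fy'],d['cy']],[0,0,1.]]),None)[0].reshape(-1,2)
E
python3 - <<'E'
from h import *
import pickle
o=ctrl.get_obs();print(o)
for n in('top','side'):
    d=save(n,f'pics/{n}0.png');pickle.dump(d,open(n+'.pkl','wb'));print(n,ray(d,320,240),d['fx'])
E
```

```text
{'t': 0.0, 'q': array([ 1.08700721e+00,  5.33575219e-02,  1.61432821e+00,  4.36773768e-05,
        1.47600628e+00, -1.19025978e-01]), 'dq': array([-5.06376827e-04, -3.24332872e-04,  4.84617427e-04, -8.83368730e-05,
        1.54043183e-03,  1.26021003e-03]), 'effort': array([-3.61760496e-03, -3.93681121e+01, -3.70176959e+01, -4.32929937e-04,
        7.23779565e-03,  1.48106415e-05]), 'tool_pos': array([0.22267843, 0.58334439, 0.24874214]), 'tool_rot': array([-0.56968304, -3.08883143,  0.00312807]), 'contact_force': array([-0.71627822,  0.16154265, -0.43461659]), 'wrist_torque': array([ 0.01940626, -0.00119564, -0.01271456]), 'grip_force': 0.0, 'opening': 0.08584759742383902}
top (array([ 0.52898072, -0.00461945,  1.0250043 ]), array([ 0.05438847, -0.01164121, -0.99849538])) 433.52627221641137
side (array([0.0454236 , 0.57533382, 1.04376041]), array([ 0.4235445 , -0.47237553, -0.77313552])) 582.9067625175912
```

View pics/top0.png

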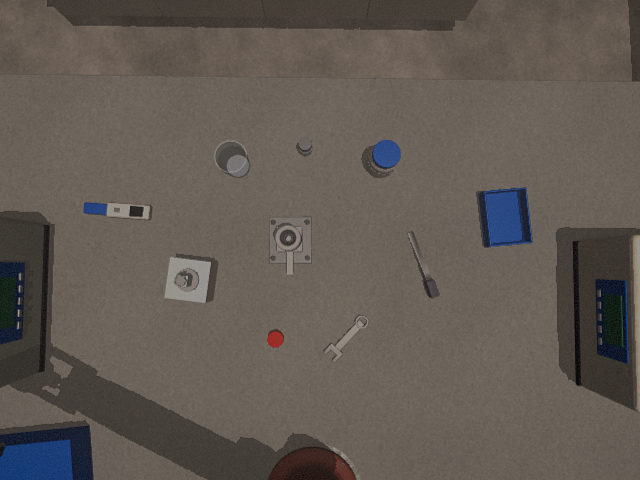

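View pics/side0.png

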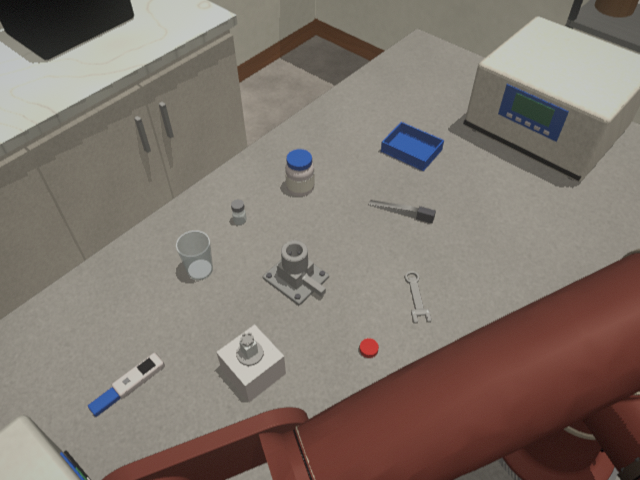

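The top view shows the rack at (188,280) with the tool in it, the sleeve at (290,238), and the drift with its handle at (432,288) and tip at (410,233). The side view shows the same things. The bystanders are all clear of these.

Run:
```python
from h import *
import pickle
d=pickle.load(open('top.pkl','rb'));im=d['img'];g=im.max(2)
def rect(m,box,z):
    x0,y0,x1,y1=box;s=np.zeros(m.shape,np.uint8);s[y0:y1,x0:x1]=m[y0:y1,x0:x1]
    c=max(cv2.findContours(s,cv2.RETR_EXTERNAL,cv2.CHAIN_APPROX_NONE)[0],key=cv2.contourArea)
    r=cv2.minAreaRect(c);P=np.array([onz(d,*p,z) for p in cv2.boxPoints(r)])
    print(r,'ctr',P.mean(0).round(4),'sides',np.linalg.norm(P[1]-P[0]).round(4),np.linalg.norm(P[2]-P[1]).round(4),'ang',[np.degrees(np.arctan2(*(P[i+1]-P[i])[1::-1])).round(1) for i in(0,1)])
rect((g>130).astype(np.uint8),(150,240,225,320),.072)
print(g[268:292:3,180:196:2]); 
rect((g>105).astype(np.uint8),(262,205,320,270),.012)
rect((g<60).astype(np.uint8),(420,275,445,302),.03)
D=im.astype(int)
print(g[250,260:320:2],g[230:240,404:418])
big=cv2.resize(np.hstack([im[225:305,150:240],im[205:285,250:330],im[225:305,385:450]]),None,fx=3.3,fy=3.3,interpolation=cv2.INTER_CUBIC)
cv2.imwrite('pics/z.png',big[...,::-1]);print(big.shape)
for n,u,v,z in[('tooltop',182,279,.131),('rack',189,280,.072),('sleevetop',289,237,.1),('handle',432,288,.03),('tip',410,233,.005),('ribend',290,274,.03)]:print(n,onz(d,u,v,z).round(4))
```

```text
((187.11671447753906, 279.6540222167969), (41.05954360961914, 41.57193374633789), 7.853313446044922) ctr [0.4926 0.2735 0.072 ] sides 0.0902 0.0895 ang [np.float64(-6.6), np.float64(-97.6)]
[[151 152 150 116 116 148 149 152]
 [116 120  78  89 132 129 127  88]
 [ 75  64  65  70  84  79 131 132]
 [128 133 100 158  63  66  90 131]
 [127 128 127  78  69  65 122 132]
 [129 123  84 146  64  69 134 131]
 [ 83 128 148 100  91 113 131 128]
 [137 127 126 130 132 126 128 105]]
((290.4999694824219, 237.0), (56.99999237060547, 63.99999237060547), -0.0) ctr [0.591  0.0525 0.012 ] sides 0.1497 0.1336 ang [np.float64(0.7), np.float64(-89.6)]
((427.8108215332031, 285.8648986816406), (23.015857696533203, 8.219949722290039), 80.53767395019531) ctr [ 0.4793 -0.2645  0.03  ] sides 0.019 0.0526 ang [np.float64(-80.3), np.float64(-170.8)]
[107 107 110 106 110 125 119 118  90 141 139 137 110  99  89  92  78 111
 140 136 139  84 126 126 123 125 108 106 107 110] [[109 104 109 105 106 104 108 100 105 114 111 109 107 111]
 [107 104 103 107  94  94 101  69  81 108 108 109 105 108]
 [109 107 104  98  86  79  86  79  67  84 111 109 111 105]
 [111 106 101  81 138 122  99  85  72  83 107 111 113 109]
 [110 107 104  91 136 123 107  88  75  65  96 111 114 107]
 [107 110 105 109 114 133 112  97  80  66  83 112 107 107]
 [106 107 105 105 104 134 121 106  82  72  62 111 106 110]
 [106 106 108 106  81 128 127 112  91  74  65  88 105 107]
 [105 110 104 104  72  85 130 115 103  88  71  82 103 109]
 [110 106 109 107 102  79 131 123 102  87  76  68  87 108]]
(264, 776, 3)
tooltop [0.496  0.2668 0.131 ]
rack [0.4917 0.2695 0.072 ]
sleevetop [0.5854 0.0508 0.1   ]
handle [ 0.4744 -0.2741  0.03  ]
tip [ 0.6025 -0.2294  0.005 ]
ribend [0.5049 0.052  0.03  ]
```

View pics/z.png

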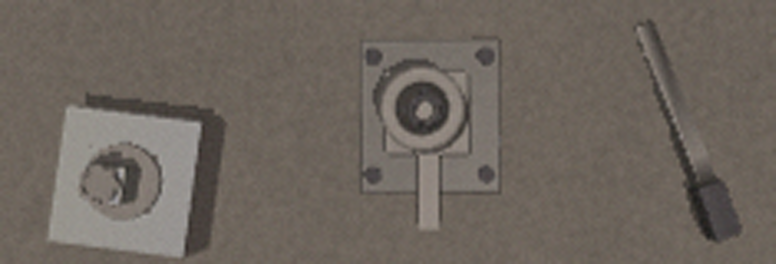

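```bash
cat >> h.py <<'E'
def plan(p,yaw=None):
    """shift (cm) and turn (deg) from here to TCP p with tool y at world yaw (deg)"""
    o=ctrl.get_obs();M=R.from_rotvec(o['tool_rot']).as_matrix()
    y=np.degrees(np.arctan2(M[1,1],M[0,1]));s=M.T@(np.array(p)-o['tool_pos'])*100
    t=0 if yaw is None else -((yaw-y+90)%180-90)
    print('t',o['t'],'tcp',o['tool_pos'].round(4),'yaw y',y.round(2),'tilt',np.degrees(np.arccos(-M[2,2])).round(2),'shift cm',s.round(2),'turn',round(t,1),'F',o['contact_force'].round(1),'q',o['q'].round(2))
E
python3 -c "
from h import *
plan([.46,.26,.25],83)
print(ctrl.get_image('wrist')['mount'])"
```

```text
t 0.1 tcp [0.2227 0.5834 0.2489] yaw y 69.1 tilt 0.1 shift cm [-33.7  -21.75  -0.08] turn -13.9 F [-0.1 -0.5 -0. ] q [ 1.09  0.05  1.61  0.    1.48 -0.12]
[[-3.59476514e-04 -9.64967254e-01 -2.62370100e-01  6.74945811e-02]
 [ 9.99999921e-01 -3.02717076e-04 -2.56753418e-04  2.63392428e-04]
 [ 1.68334732e-04 -2.62370172e-01  9.64967287e-01 -1.24375278e-01]
 [ 0.00000000e+00  0.00000000e+00  0.00000000e+00  1.00000000e+00]]
```

Call:
servo_tool --increments '[[[8.5,-4,-2.6,0,-3],[8.5,-8,-5.2,0,-6],[8.5,-12,-7.8,0,-9],[8.5,-16,-10.4,0,-12],[8.5,-20,-13,0,-13.9]]]'

```text
t: 0.65
tool_pos: [0.364, 0.3894, 0.2497]
tool_rot: [-0.188, -3.136, 0.0]
contact_force: [0.8, -0.0, 0.1]
opening: 0.085
grip_force: 0.0
```

```bash
python3 -c "
from h import *
plan([.46,.26,.25],83)"
```

```text
t 0.65 tcp [0.364  0.3894 0.2497] yaw y 83.12 tilt 0.02 shift cm [-11.08 -11.69  -0.03] turn 0.1 F [ 0.8 -0.   0.1] q [ 0.68 -0.17  1.83 -0.    1.48 -0.77]
```

Call:
servo_tool --increments '[[[8.5,-3.6,-3.8,0,0],[8.5,-7.2,-7.6,0,0],[8.5,-11,-11.5,0,0],[8.5,-11,-11.5,0,0],[8.5,-11,-11.5,0,0]]]'

```text
t: 1.15
tool_pos: [0.4592, 0.2623, 0.2497]
tool_rot: [-0.197, -3.135, 0.0]
contact_force: [0.0, 0.5, 0.3]
opening: 0.0848
grip_force: 0.0
```

```bash
python3 -c "
from h import *
import pickle
plan([.4926,.2705,.25],83)
o=ctrl.get_obs();d=save('wrist','pics/w1.png');pickle.dump((o,d),open('w1.pkl','wb'))
for z in(.072,.131):print(onz(d,320,240,z,o))"
```

```text
t 1.15 tcp [0.4592 0.2623 0.2497] yaw y 82.81 tilt 0.04 shift cm [-3.21  1.23 -0.04] turn -0.2 F [0.  0.5 0.3] q [ 0.38 -0.18  1.83  0.    1.49 -1.07]
[0.47723915 0.2627211  0.072     ]
[0.4606867  0.26438963 0.131     ]
```

View pics/w1.png

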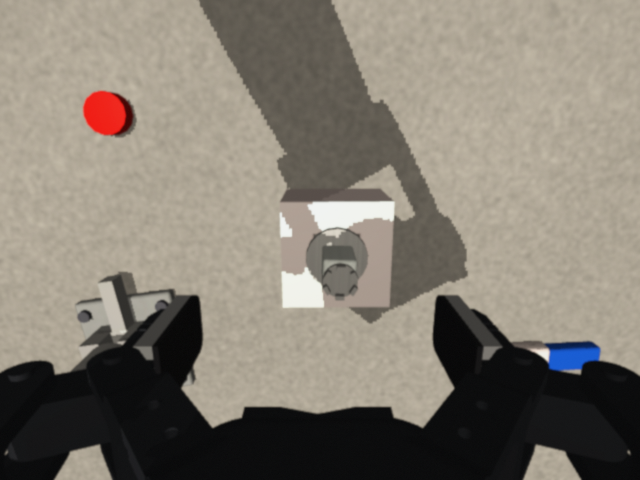

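The wrist view shows the rack top with corners (280,201), (394,201), (390,307) and (283,307). The collar centre is near (337,257) and the rotor top near (340,280). The body's front edge runs level from x=323 to 357, so it is aligned with the gripper.

Run:
```python
from h import *
import pickle
o,d=pickle.load(open('w1.pkl','rb'))
P=np.array([onz(d,u,v,.072,o) for u,v in[(280,201),(394,201),(390,307),(283,307)]]);print(P.mean(0),np.linalg.norm(np.diff(P,axis=0),axis=1),np.degrees(np.arctan2(*(P[1]-P[0])[1::-1])))
for n,u,v,z in[('collar',337,257,.079),('rotor',340,280,.131),('bodyfrontL',323,247,.117),('bodyfrontR',357,246,.117)]:print(n,onz(d,u,v,z,o).round(4))
cv2.imwrite('pics/w1z.png',cv2.resize(d['img'][185:320,260:420,::-1],None,fx=4,fy=4,interpolation=cv2.INTER_CUBIC))
```

```text
[0.49238856 0.27459063 0.072     ] [0.08949805 0.09070758 0.09052669] 82.79316274276707
collar [0.4909 0.2746 0.079 ]
rotor [0.4899 0.2742 0.131 ]
bodyfrontL [0.4699 0.2654 0.117 ]
bodyfrontR [0.4721 0.2888 0.117 ]
```

View pics/w1z.png

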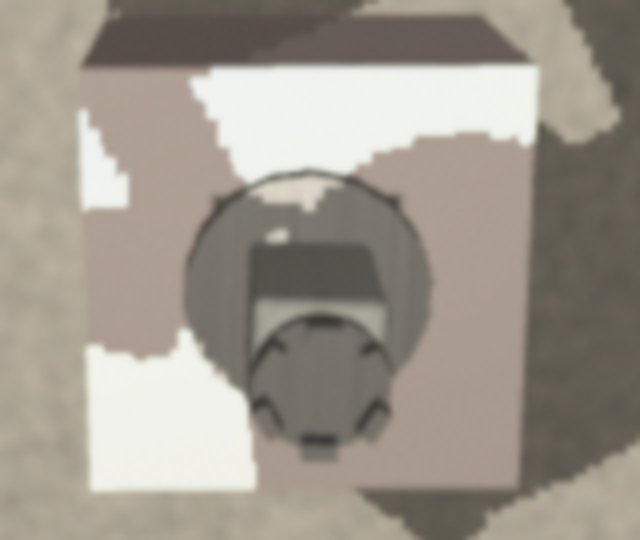

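The zoom shows the body's upper front edge level in the image (crop x 254–387, y 298), so it is at a yaw of 82.8°. The tool's axis is at about (0.491, 0.2744).

```bash
python3 -c "
from h import *
plan([.491,.2744,.102],82.8)"
```

```text
t 1.2 tcp [0.4584 0.2634 0.2497] yaw y 82.92 tilt 0.06 shift cm [-3.11  1.49 14.76] turn 0.1 F [-0.4 -0.  -0.3] q [ 0.38 -0.18  1.83  0.    1.49 -1.07]
```

Call:
servo_tool --increments '[[[8.5,-3.1,1.5,2,0],[8.5,-3.1,1.5,6,0],[8.5,-3.1,1.5,9,0],[8.5,-3.1,1.5,10,0],[8.5,-3.1,1.5,10,0]]]'

```text
t: 1.7
tool_pos: [0.4892, 0.2755, 0.1481]
tool_rot: [-0.188, -3.132, 0.002]
contact_force: [0.3, 0.2, 0.0]
opening: 0.085
grip_force: 0.0
```

```bash
python3 -c "
from h import *
plan([.491,.2744,.102],82.8)"
```

```text
t 1.7 tcp [0.4892 0.2755 0.1481] yaw y 83.12 tilt 0.23 shift cm [-0.21 -0.08  4.61] turn 0.3 F [0.3 0.2 0. ] q [ 0.38 -0.01  1.85  0.    1.3  -1.07]
```

Call:
servo_tool --increments '[[[8.5,-0.1,-0.1,2.5,0],[8.5,-0.1,-0.1,4.6,0],[2,-0.1,-0.1,4.6,0],[2,-0.1,-0.1,4.6,0],[2,-0.1,-0.1,4.6,0]]]' --newtons 60

```text
t: 2.2
tool_pos: [0.4934, 0.2744, 0.1067]
tool_rot: [0.191, 3.132, 0.003]
contact_force: [-0.2, 0.1, 0.5]
opening: 0.0433
grip_force: 0.0
```

Call:
servo_tool --increments '[[[2,0,0,0,0],[2,0,0,0,0],[2,0,0,0,0],[2,0,0,0,0]]]' --newtons 60

```text
t: 2.6
tool_pos: [0.4932, 0.2741, 0.106]
tool_rot: [0.192, 3.133, 0.002]
contact_force: [-0.4, 0.3, 5.9]
opening: 0.023
grip_force: 60.0
```

```bash
python3 -c "
from h import *
plan([.587,.052,.26],90);print(ctrl.get_obs()['opening'],ctrl.get_obs()['grip_force'])"
```

```text
t 2.6 tcp [0.4932 0.2741 0.106 ] yaw y 83.0 tilt 0.18 shift cm [-12.06 -20.87 -15.4 ] turn -7.0 F [-0.4  0.3  5.9] q [ 0.38  0.04  1.88  0.    1.22 -1.07]
0.023035938270168962 59.96376805007458
```

Call:
servo_tool --increments '[[[2,0,0,-2,0],[2,0,0,-6,0],[2,0,0,-10.5,0],[2,0,0,-15,0],[2,0,0,-15.5,0]]]'

```text
t: 3.1
tool_pos: [0.4946, 0.2745, 0.2661]
tool_rot: [0.191, 3.125, 0.008]
contact_force: [0.2, -0.2, -2.6]
opening: 0.023
grip_force: 59.8
```

```bash
python3 -c "
from h import *
plan([.65,.052,.26],90);print(ctrl.get_obs()['opening'],ctrl.get_obs()['grip_force'])"
```

```text
t 3.1 tcp [0.4946 0.2745 0.2661] yaw y 83.0 tilt 0.66 shift cm [-18.13 -20.19   0.69] turn -7.0 F [ 0.2 -0.2 -2.6] q [ 0.38 -0.1   1.74 -0.    1.49 -1.07]
0.02301243307553944 59.804493114352226
```

Call:
servo_tool --increments '[[[2,-3,-3.4,0,-2],[2,-6,-6.8,0,-4],[2,-9,-10.2,0,-6],[2,-12,-13.6,0,-7],[2,-15,-17,0,-7]]]'

```text
t: 3.6
tool_pos: [0.6199, 0.0848, 0.2561]
tool_rot: [0.0, -3.138, -0.0]
contact_force: [0.3, 1.0, -2.7]
opening: 0.0231
grip_force: 60.0
```

Call:
servo_tool --increments '[[[2,-3,-3.2,0,0],[2,-3,-3.2,0,0],[2,-3,-3.2,0,0]]]'

```text
t: 3.9
tool_pos: [0.6495, 0.0536, 0.256]
tool_rot: [-0.003, -3.137, -0.001]
contact_force: [0.9, 0.5, -2.8]
opening: 0.0232
grip_force: 60.1
```

```bash
python3 -c "
from h import *
import pickle
plan([.587,.052,.26],90)
o=ctrl.get_obs();d=save('wrist','pics/w2.png');pickle.dump((o,d),open('w2.pkl','wb'))"
```

```text
t 3.9 tcp [0.6495 0.0536 0.256 ] yaw y 89.89 tilt 0.28 shift cm [ 6.25 -0.17 -0.37] turn -0.1 F [ 0.9  0.5 -2.8] q [-0.03  0.11  1.54  0.    1.49 -1.6 ]
```

View pics/w2.png

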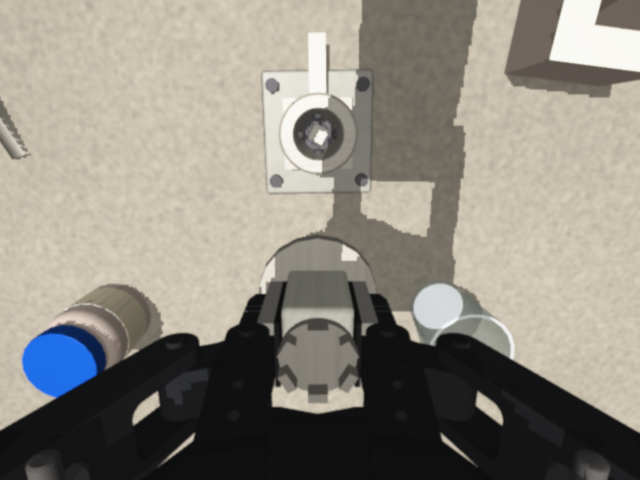

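The view shows the sleeve mouth at about (318,133), the rib end near (317,33), foot corners (263,72), (371,70), (369,190) and (269,192), and the tool held straight. The seat can be seen in the bore, so I'll zoom in on it.

Run:
```python
from h import *
import pickle
o,d=pickle.load(open('w2.pkl','rb'))
P=np.array([onz(d,u,v,.012,o) for u,v in[(263,72),(371,70),(369.5,190),(269,192)]]);print('foot',P.round(4),P.mean(0),np.linalg.norm(np.diff(P,axis=0),axis=1))
for n,u,v,z in[('mouth',318,133,.1),('ringL',279.5,133,.1),('ringR',357,133,.1),('ribL',308,33,.03),('ribR',327,33,.03),('ribL2',310,88,.03),('ribR2',327.5,88,.03)]:print(n,onz(d,u,v,z,o).round(4))
cv2.imwrite('pics/w2z.png',cv2.resize(d['img'][88:180,265:375,::-1],None,fx=6,fy=6,interpolation=cv2.INTER_CUBIC))
```

```text
foot [[0.5313 0.0068 0.012 ]
 [0.5299 0.1019 0.012 ]
 [0.6359 0.104  0.012 ]
 [0.6376 0.0085 0.012 ]] [0.58368087 0.0553021  0.012     ] [0.09513272 0.10599873 0.09559013]
mouth [0.5833 0.055  0.1   ]
ringL [0.5832 0.0281 0.1   ]
ringR [0.5833 0.0822 0.1   ]
ribL [0.5042 0.0471 0.03  ]
ribR [0.5043 0.0626 0.03  ]
ribL2 [0.5465 0.0484 0.03  ]
ribR2 [0.5466 0.0632 0.03  ]
```

View pics/w2z.png

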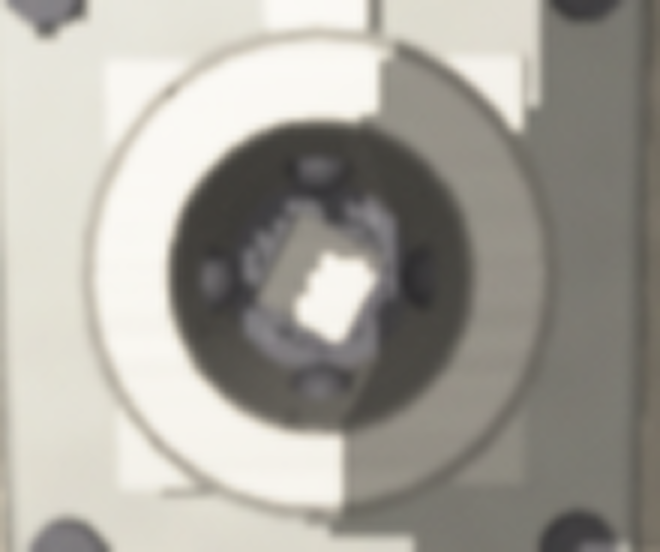

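The mouth circle is centred at pixel (318.0,133.7). The seat's square is visible and turned roughly 25–30° (crop edges (375,270) to (340,345) and (300,205) to (262,290)).

Run:
```python
from h import *
import pickle
o,d=pickle.load(open('w2.pkl','rb'));print(d['fx'],d['cx'],d['cy'],o['tool_pos'])
a,b,c=[onz(d,u,v,.229,o) for u,v in[(261,285),(376.5,285),(318.5,237)]];print('collar',(a+b)/2,np.linalg.norm(a-b),'front+25',c[0]+.025)
for z in(.1,.09):print(onz(d,318,133.7,z,o),onz(d,279.2,133,z,o)-onz(d,356.7,133,z,o))
# seat edges, z~.06
q=[(265+x/6,88+y/6) for x,y in[(300,205),(262,290),(375,270),(340,345)]]
W=[onz(d,*p,.06,o)[:2] for p in q];print(np.round(W,4),[np.degrees(np.arctan2(*(W[i+1]-W[i])[::-1])) for i in(0,2)])
print(onz(d,265+318/6,88+277/6,.06,o))
```

```text
389.1700751871359 317.24317769055165 236.08918571790807 [0.64952304 0.05360676 0.2559509 ]
collar [0.64435949 0.05487976 0.229     ] 0.04819388165396015 front+25 0.6486177224829152
[0.58373767 0.05497162 0.1       ] [-0.00012263 -0.05402449  0.        ]
[0.58377125 0.05499477 0.09      ] [-0.000127   -0.05594952  0.        ]
[[0.575  0.0527]
 [0.5859 0.0476]
 [0.5834 0.0626]
 [0.593  0.058 ]] [np.float64(-25.17038919854224), np.float64(-25.58332337969363)]
[0.58423171 0.05506356 0.06      ]
```

Call:
servo_tool --increments '[[[2,2,0,0,8],[2,4.5,0,0,16],[2,6.5,0,1.5,24],[2,6.5,0,4,25],[2,6.5,0,4,25]]]'

```text
t: 4.45
tool_pos: [0.5814, 0.0559, 0.2143]
tool_rot: [-0.675, -3.06, 0.002]
contact_force: [-1.0, -0.2, -4.3]
opening: 0.023
grip_force: 59.9
```

```bash
python3 -c "
from h import *
plan([.5848,.0537,.17],64.8)
o=ctrl.get_obs();d=save('wrist','pics/w3.png')
import pickle;pickle.dump((o,d),open('w3.pkl','wb'))"
```

```text
t 4.45 tcp [0.5814 0.0559 0.2143] yaw y 65.12 tilt 0.48 shift cm [-0.44 -0.04  4.42] turn 0.3 F [-1.  -0.2 -4.3] q [-0.03 -0.01  1.74  0.    1.42 -1.17]
```

View pics/w3.png

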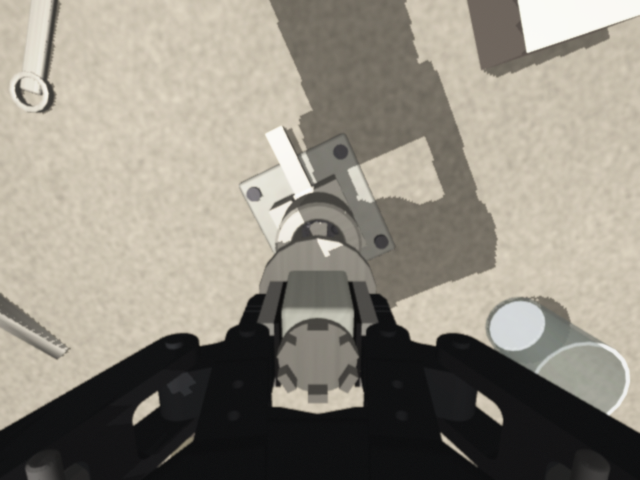

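The view shows the tool over the mouth, with ring edges at u = 276 and 360. Ring and collar are both centred at u≈318, so sideways alignment is good.

Call:
servo_tool --increments '[[[2,-0.3,0,0.5,0],[2,-0.3,0,1.5,0],[2,-0.3,0,2.5,0],[2,-0.3,0,3,0],[2,-0.3,0,3,0]]]'

```text
t: 5.0
tool_pos: [0.5872, 0.0532, 0.1873]
tool_rot: [-0.679, -3.064, 0.001]
contact_force: [-0.4, -0.5, -3.1]
opening: 0.0232
grip_force: 60.0
```

```bash
python3 -c "
from h import *
plan([.5848,.0537,.17],64.8)
print(ctrl.get_obs()['wrist_torque'])"
```

```text
t 5.0 tcp [0.5872 0.0532 0.1873] yaw y 65.0 tilt 0.16 shift cm [ 0.23 -0.05  1.73] turn 0.2 F [-0.4 -0.5 -3.1] q [-0.04  0.02  1.76  0.    1.37 -1.17]
[ 0.01679826 -0.03574708 -0.04421566]
```

Call:
servo_tool --increments '[[[2,0.2,0,0,0],[2,0.2,0,0.6,0],[2,0.2,0,1.2,0],[2,0.2,0,1.8,0],[2,0.2,0,2.2,0]]]'

```text
t: 5.5
tool_pos: [0.5857, 0.0541, 0.166]
tool_rot: [-0.68, -3.066, 0.0]
contact_force: [0.3, 0.1, -3.6]
opening: 0.0232
grip_force: 60.0
```

Call:
servo_tool --increments '[[[2,0,0,0.2,0],[2,0,0,0.4,0]]]'

```text
t: 5.7
tool_pos: [0.5861, 0.054, 0.1628]
tool_rot: [-0.68, -3.067, 0.0]
contact_force: [-0.0, -0.3, -4.4]
opening: 0.023
grip_force: 60.0
```

```bash
python3 -c "
from h import *
plan([.5848,.0537,.17],64.8)
print(ctrl.get_obs()['wrist_torque'])"
```

```text
t 5.7 tcp [0.5861 0.054  0.1628] yaw y 65.0 tilt 0.01 shift cm [ 0.11 -0.09 -0.72] turn 0.2 F [-0.  -0.3 -4.4] q [-0.03  0.04  1.78 -0.    1.33 -1.17]
[-0.01885057  0.072042    0.06434034]
```

Call:
servo_tool --increments '[[[2,0.1,0,0.2,0],[2,0.1,0,0.4,0],[2,0.1,0,0.6,0],[2,0.1,0,0.8,0]]]'

```text
t: 6.1
tool_pos: [0.5853, 0.0545, 0.155]
tool_rot: [0.68, 3.067, 0.0]
contact_force: [0.0, -0.7, -3.4]
opening: 0.0229
grip_force: 60.0
```

Call:
servo_tool --increments '[[[2,0,0,0.2,0],[2,0,0,0.4,0],[2,0,0,0.4,0]]]'

```text
t: 6.4
tool_pos: [0.5849, 0.0545, 0.1504]
tool_rot: [-0.68, -3.066, 0.0]
contact_force: [0.7, 0.3, -3.4]
opening: 0.023
grip_force: 60.0
```

```bash
python3 -c "
from h import *
plan([.5848,.0537,.148],64.8)
print(ctrl.get_obs()['wrist_torque'])"
```

```text
t 6.4 tcp [0.5849 0.0545 0.1504] yaw y 65.0 tilt 0.06 shift cm [-0.03 -0.08  0.24] turn 0.2 F [ 0.7  0.3 -3.4] q [-0.03  0.05  1.79  0.    1.31 -1.17]
[ 0.07245804  0.1108004  -0.03557705]
```

Call:
servo_tool --increments '[[[2,0,0,0.1,0],[2,0,0,0.2,0],[2,0,0,0.2,0]]]'

```text
t: 6.7
tool_pos: [0.585, 0.0545, 0.1488]
tool_rot: [-0.68, -3.066, 0.0]
contact_force: [-0.3, -0.0, -3.7]
opening: 0.0228
grip_force: 60.0
```

Call:
servo_tool --increments '[[[2,0,0,0.1,0],[2,0,0,0.2,0],[2,0,0,0.2,0]]]'

```text
t: 7.0
tool_pos: [0.5848, 0.0546, 0.1473]
tool_rot: [-0.68, -3.066, 0.0]
contact_force: [-4.5, 0.3, 1.9]
opening: 0.023
grip_force: 60.7
```

Call:
servo_tool --increments '[[[2,0.05,-0.02,0.1,0],[2,0.05,-0.02,0.1,0],[2,0.05,-0.02,0.1,0]]]'

```text
t: 7.3
tool_pos: [0.5848, 0.0546, 0.1471]
tool_rot: [0.68, 3.067, 0.0]
contact_force: [-3.8, 0.4, 2.4]
opening: 0.0232
grip_force: 61.0
```

```bash
python3 -c "
from h import *
plan([.5848,.0545,.148],64.8)
print(ctrl.get_obs()['wrist_torque'])"
```

```text
t 7.3 tcp [0.5848 0.0546 0.1471] yaw y 65.0 tilt 0.01 shift cm [-0.   -0.01 -0.09] turn 0.2 F [-3.8  0.4  2.4] q [-0.03  0.05  1.79  0.    1.3  -1.17]
[0.16777809 1.1740334  0.00574443]
```

Call:
servo_tool --increments '[[[2,0.1,-0.04,0.1,0],[2,0.1,-0.04,0.2,0],[2,0.1,-0.04,0.2,0]]]'

```text
t: 7.6
tool_pos: [0.5849, 0.0545, 0.1465]
tool_rot: [0.679, 3.064, 0.001]
contact_force: [-5.2, -0.5, 6.0]
opening: 0.0232
grip_force: 61.7
```

Call:
servo_tool --increments '[[[2,0,0,0.1,3],[2,0,0,0.1,6],[2,0,0,0.1,9],[2,0,0,0.1,9]]]'

```text
t: 8.0
tool_pos: [0.5853, 0.0544, 0.146]
tool_rot: [0.919, 3.0, 0.001]
contact_force: [-4.6, 0.1, 7.5]
opening: 0.023
grip_force: 61.8
```

```bash
python3 -c "
from h import *
plan([.5848,.0545,.148],64.8)
print(ctrl.get_obs()['wrist_torque'])"
```

```text
t 8.0 tcp [0.5853 0.0544 0.146 ] yaw y 55.95 tilt 0.25 shift cm [ 0.04 -0.02 -0.2 ] turn -8.8 F [-4.6  0.1  7.5] q [-0.03  0.05  1.8  -0.    1.29 -1.01]
[ 0.02655574  0.97986978 -0.03233491]
```

Call:
servo_tool --increments '[[[2,0.08,-0.06,0,4],[2,0.08,-0.06,0,8],[2,0.08,-0.06,0,12],[2,0.08,-0.06,0,12]]]'

```text
t: 8.4
tool_pos: [0.5848, 0.0544, 0.1465]
tool_rot: [1.227, 2.886, 0.003]
contact_force: [-3.1, 0.0, 9.5]
opening: 0.0231
grip_force: 61.9
```

```bash
python3 -c "
from h import *
plan([.5848,.0545,.148],64.8)
print(ctrl.get_obs()['wrist_torque'])"
```

```text
t 8.4 tcp [0.5848 0.0544 0.1465] yaw y 43.94 tilt 0.33 shift cm [ 0.    0.01 -0.15] turn -20.9 F [-3.1  0.   9.5] q [-0.03  0.05  1.8  -0.    1.29 -0.8 ]
[ 0.12615829  0.82594955 -0.00122888]
```

Call:
servo_tool --increments '[[[2,0,0,0,-5],[2,0,0,0,-10],[2,0,0,0,-15],[2,0,0,0,-20]]]'

```text
t: 8.8
tool_pos: [0.5849, 0.0543, 0.1464]
tool_rot: [0.7, 3.056, 0.001]
contact_force: [-3.5, 1.1, 8.3]
opening: 0.0232
grip_force: 61.8
```

```bash
python3 -c "
from h import *
plan([.5848,.0545,.148],64.8)
print(ctrl.get_obs()['wrist_torque'])"
```

```text
t 8.8 tcp [0.5849 0.0543 0.1464] yaw y 64.2 tilt 0.35 shift cm [ 0.01  0.01 -0.16] turn -0.6 F [-3.5  1.1  8.3] q [-0.03  0.05  1.8  -0.    1.29 -1.15]
[ 0.011475    0.72605232 -0.11164245]
```

Call:
servo_tool --increments '[[[2,0,0,0,-5],[2,0,0,0,-10],[2,0,0,0,-15],[2,0,0,0,-20]]]'

```text
t: 9.2
tool_pos: [0.5847, 0.0544, 0.1465]
tool_rot: [0.159, 3.132, 0.0]
contact_force: [-3.1, -0.5, 8.8]
opening: 0.0235
grip_force: 61.9
```

```bash
python3 -c "
from h import *
plan([.5848,.0545,.148],64.8)
print(ctrl.get_obs()['wrist_torque'])"
```

```text
t 9.2 tcp [0.5847 0.0544 0.1465] yaw y 84.19 tilt 0.32 shift cm [-0.01  0.01 -0.15] turn 19.4 F [-3.1 -0.5  8.8] q [-0.03  0.05  1.8  -0.    1.29 -1.5 ]
[ 0.10762015  0.96376963 -0.08455512]
```

Call:
servo_tool --increments '[[[2,0.1,0,0.15,0],[2,0.1,0,0.3,0],[2,0.1,0,0.4,0],[2,0.1,0,0.4,0]]]'

```text
t: 9.6
tool_pos: [0.5854, 0.0543, 0.1446]
tool_rot: [0.164, 3.127, -0.0]
contact_force: [-2.3, 0.4, 13.0]
opening: 0.0231
grip_force: 62.8
```

Call:
servo_tool --increments '[[[2,0,0,0.15,0],[2,0,0,0.3,0],[2,0,0,0.4,0],[2,0,0,0.4,0]]]'

```text
t: 10.0
tool_pos: [0.5851, 0.0543, 0.1385]
tool_rot: [0.164, 3.127, -0.0]
contact_force: [2.6, -0.3, 2.2]
opening: 0.0231
grip_force: 61.4
```

Call:
servo_tool --increments '[[[2,-0.1,0,0.1,0],[2,-0.1,0,0.2,0],[2,-0.1,0,0.3,0],[2,-0.1,0,0.4,0]]]'

```text
t: 10.4
tool_pos: [0.5846, 0.0543, 0.134]
tool_rot: [0.164, 3.133, -0.0]
contact_force: [-2.4, -0.8, 14.9]
opening: 0.0231
grip_force: 62.5
```

Call:
servo_tool --increments '[[[2,0,0,0.1,0],[2,0,0,0.2,0],[2,0,0,0.2,0]]]'

```text
t: 10.7
tool_pos: [0.5848, 0.0543, 0.134]
tool_rot: [0.164, 3.133, -0.001]
contact_force: [-5.2, -0.7, 19.5]
opening: 0.0231
grip_force: 63.6
```

Call:
servo_tool --increments '[[[2,0,0,0.2,0],[2,0,0,0.3,0],[2,0,0,0.3,0]]]'

```text
t: 11.0
tool_pos: [0.5853, 0.0543, 0.1338]
tool_rot: [0.164, 3.132, -0.001]
contact_force: [-11.1, -0.6, 30.6]
opening: 0.0231
grip_force: 65.4
```

```bash
python3 -c "
from h import *
plan([.585,.0545,.134])"
```

```text
t 11.0 tcp [0.5853 0.0543 0.1338] yaw y 84.01 tilt 0.32 shift cm [ 0.03  0.02 -0.02] turn 0 F [-11.1  -0.6  30.6] q [-0.03  0.06  1.8  -0.    1.27 -1.5 ]
```

Call:
servo_tool --increments '[[[2,0,0,-0.4,0],[2,0,0,-0.6,0],[6,0,0,-0.6,0],[8.5,0,0,-0.6,0],[8.5,0,0,-0.6,0]]]'

```text
t: 11.5
tool_pos: [0.5812, 0.0546, 0.1302]
tool_rot: [-0.164, -3.133, 0.0]
contact_force: [-0.6, -0.2, 0.0]
opening: 0.066
grip_force: 0.0
```

Call:
servo_tool --increments '[[[8.5,0,0,0,0],[8.5,0,0,0,0],[8.5,0,0,-3,0],[8.5,0,0,-8,0],[8.5,0,0,-11,0]]]'

```text
t: 12.0
tool_pos: [0.5834, 0.0546, 0.2454]
tool_rot: [0.164, 3.134, 0.0]
contact_force: [1.1, -0.2, -0.2]
opening: 0.0847
grip_force: 0.0
```

```bash
python3 -c "
from h import *
plan([.46,-.25,.25],-20)
import pickle
d=save('side','pics/s2.png')
cv2.imwrite('pics/s2z.png',cv2.resize(d['img'][170:330,200:380,::-1],None,fx=3,fy=3,interpolation=cv2.INTER_CUBIC))"
```

```text
t 12.0 tcp [0.5834 0.0546 0.2454] yaw y 84.01 tilt 0.18 shift cm [  9.09 -31.58  -0.5 ] turn -76.0 F [ 1.1 -0.2 -0.2] q [-0.03 -0.04  1.71  0.    1.46 -1.5 ]
```

View pics/s2z.png

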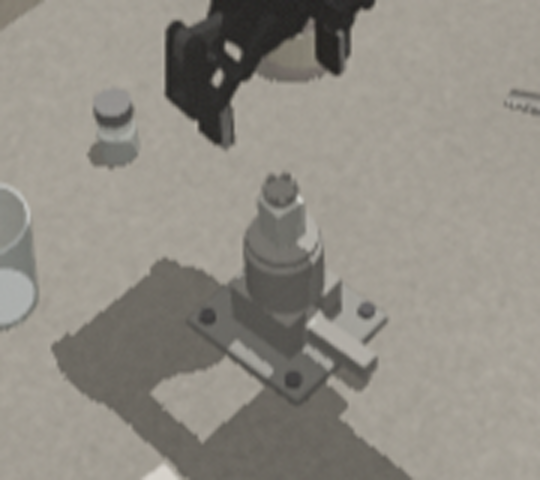

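The side view shows the tool flush in the sleeve and standing free, with the gripper clear of it. Next is the drift.

```bash
python3 -c "
from h import *
plan([.56,-.25,.25],109)"
```

```text
t 12.05 tcp [0.5857 0.0545 0.2513] yaw y 84.01 tilt 0.69 shift cm [ -0.62 -30.55   0.11] turn -25.0 F [1.8 0.9 3.8] q [-0.03 -0.04  1.71  0.    1.47 -1.5 ]
```

Call:
servo_tool --increments '[[[8.5,0,-4.5,0,-5],[8.5,0,-9,0,-10],[8.5,0,-13.5,0,-15],[8.5,0,-18,0,-20],[8.5,0,-22.5,0,-25]]]'

```text
t: 12.55
tool_pos: [0.5585, -0.1708, 0.2417]
tool_rot: [0.524, -3.097, -0.0]
contact_force: [0.9, 0.1, -1.2]
opening: 0.0854
grip_force: 0.0
```

```bash
python3 -c "
from h import *
plan([.56,-.25,.25],109)"
```

```text
t 12.55 tcp [ 0.5585 -0.1708  0.2417] yaw y 109.22 tilt 0.02 shift cm [ 2.46 -7.53 -0.83] turn 0.2 F [ 0.9  0.1 -1.2] q [-0.42 -0.04  1.72  0.    1.46 -2.33]
```

Call:
servo_tool --increments '[[[8.5,1.2,-3.7,-0.5,0],[8.5,2.4,-7.5,-0.8,0],[8.5,2.4,-7.5,-0.8,0],[8.5,2.4,-7.5,-0.8,0]]]'

```text
t: 12.95
tool_pos: [0.5605, -0.2485, 0.2494]
tool_rot: [0.516, -3.098, -0.002]
contact_force: [-0.5, -0.1, -0.8]
opening: 0.0846
grip_force: 0.0
```

Run:
```python
from h import *
import pickle
plan([.56,-.25,.25],109)
o=ctrl.get_obs();d=save('wrist','pics/w4.png');pickle.dump((o,d),open('w4.pkl','wb'))
cv2.imwrite('pics/w4z.png',d['img'][...,::-1])
```

```text
t 12.95 tcp [ 0.5605 -0.2485  0.2494] yaw y 108.91 tilt 0.07 shift cm [ 0.1  -0.13 -0.06] turn -0.1 F [-0.5 -0.1 -0.8] q [-0.54  0.03  1.64  0.    1.48 -2.44]
```

View pics/w4.png

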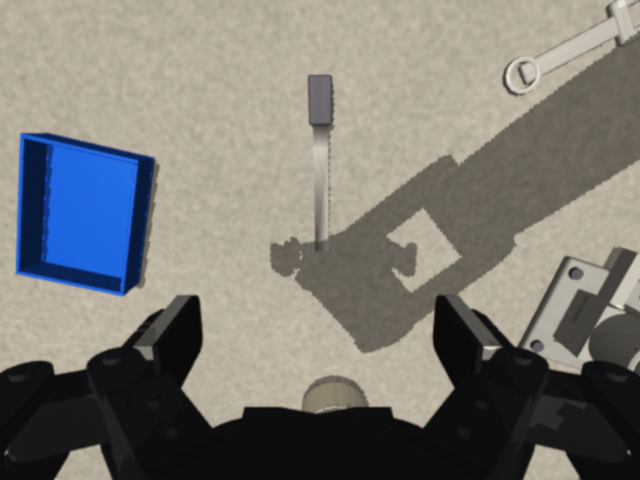

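The wrist view shows the drift vertical in the image. Its handle top spans (308,76) to (332,125), and its tip is at (321,250). It is about aligned with the gripper's yaw.

Run:
```python
from h import *
import pickle
o,d=pickle.load(open('w4.pkl','rb'))
P=np.array([onz(d,u,v,.03,o) for u,v in[(308,76),(331,76),(332,124.5),(309,125)]]);h=P.mean(0);t=onz(d,321,250,.005,o)
print(h,t,np.linalg.norm(np.diff(P,axis=0),axis=1),np.linalg.norm((t-h)[:2]),np.degrees(np.arctan2(*(t-h)[1::-1])),np.degrees(np.arctan2(*(P[2]-P[1])[1::-1])))
plan([h[0],h[1],.08],109)
```

```text
[ 0.47329747 -0.27464751  0.03      ] [ 0.60377463 -0.22849194  0.005     ] [0.01894189 0.03841908 0.01954304] 0.13840024138454957 19.48095007185039 20.682485089022997
t 13.0 tcp [ 0.5606 -0.2475  0.2494] yaw y 108.99 tilt 0.08 shift cm [ 9.13  0.25 16.94] turn -0.0 F [ 0.5  0.7 -0.5] q [-0.54  0.03  1.64  0.    1.48 -2.44]
```

Call:
servo_tool --increments '[[[8.5,3,0.1,3,-0.7],[8.5,6,0.2,7.5,-0.7],[8.5,9.1,0.3,12,-0.7],[8.5,9.1,0.3,16,-0.7],[8.5,9.1,0.3,17,-0.7]]]'

```text
t: 13.5
tool_pos: [0.4695, -0.2707, 0.0737]
tool_rot: [0.537, -3.087, -0.014]
contact_force: [-0.1, 1.3, -0.2]
opening: 0.0852
grip_force: 0.0
```

Call:
servo_tool --increments '[[[8.5,0,0,0,0],[8.5,0,0,0,0]]]'

```text
t: 13.7
tool_pos: [0.4758, -0.275, 0.0824]
tool_rot: [-0.539, 3.092, -0.004]
contact_force: [0.5, 0.6, -0.7]
opening: 0.0846
grip_force: 0.0
```

```bash
python3 -c "
from h import *
plan([.473,-.2745,.024],109.7)"
```

```text
t 13.7 tcp [ 0.4758 -0.275   0.0824] yaw y 109.78 tilt 0.21 shift cm [0.26 0.16 5.84] turn 0.1 F [ 0.5  0.6 -0.7] q [-0.66  0.04  1.92  0.    1.18 -2.58]
```

Call:
servo_tool --increments '[[[8.5,0.2,0.1,2,0],[8.5,0.2,0.1,4,0],[8.5,0.2,0.1,5.2,0],[8.5,0.2,0.1,5.7,0],[1.5,0.2,0.1,5.7,0]]]' --newtons 80

```text
t: 14.2
tool_pos: [0.4723, -0.2747, 0.0237]
tool_rot: [-0.538, 3.095, -0.001]
contact_force: [0.1, -0.0, -0.4]
opening: 0.0727
grip_force: 0.0
```

Call:
servo_tool --increments '[[[1.5,0,0,0,0],[1.5,0,0,0,0],[1.5,0,0,0,0],[1.5,0,0,0,0],[1.5,0,0,0,0]]]' --newtons 80

```text
t: 14.7
tool_pos: [0.4721, -0.275, 0.0239]
tool_rot: [-0.537, 3.094, -0.002]
contact_force: [-0.2, -0.4, 4.0]
opening: 0.0185
grip_force: 79.1
```

```bash
python3 -c "
from h import *
plan([.40,0.0,.12],91)"
```

```text
t 14.7 tcp [ 0.4721 -0.275   0.0239] yaw y 109.7 tilt 0.09 shift cm [-2.49 28.31 -9.65] turn 18.7 F [-0.2 -0.4  4. ] q [-0.66  0.12  1.95 -0.    1.07 -2.58]
```

Call:
servo_tool --increments '[[[1.5,0,0,-1,0],[1.5,0,0,-4,0],[1.5,0,0,-8,0],[1.5,0,0,-10,0],[1.5,0,0,-10,0]]]'

```text
t: 15.2
tool_pos: [0.4733, -0.2758, 0.127]
tool_rot: [-0.537, 3.091, -0.008]
contact_force: [0.1, 0.0, -3.1]
opening: 0.0186
grip_force: 78.7
```

```bash
python3 -c "
from h import *
plan([.39,.0527,.124],90.5);o=ctrl.get_obs();print(o['opening'],o['grip_force'],o['wrist_torque'])"
```

```text
t 15.2 tcp [ 0.4733 -0.2758  0.127 ] yaw y 109.7 tilt 0.4 shift cm [-3.23 33.74  0.11] turn 19.2 F [ 0.1  0.  -3.1] q [-0.66 -0.03  1.91 -0.    1.26 -2.58]
0.018558800068928558 78.68346333503723 [-0.02057398  0.11873064 -0.03044728]
```

Call:
servo_tool --increments '[[[1.5,-0.2,4.5,0,3],[1.5,-0.5,9,0,7],[1.5,-1,13.5,0,11],[1.5,-1.5,18,0,15],[1.5,-2,22,0,19]]]'

```text
t: 15.7
tool_pos: [0.4137, -0.0584, 0.1204]
tool_rot: [0.014, -3.137, -0.003]
contact_force: [0.3, 0.9, -2.3]
opening: 0.0186
grip_force: 79.0
```

```bash
python3 -c "
from h import *
plan([.39,.0527,.124],90.5)"
```

```text
t 15.7 tcp [ 0.4137 -0.0584  0.1204] yaw y 90.51 tilt 0.27 shift cm [ 2.27 11.13 -0.33] turn 0.0 F [ 0.3  0.9 -2.3] q [-0.32 -0.36  2.2   0.    1.3  -1.9 ]
```

Call:
servo_tool --increments '[[[1.5,1.2,4,0,0],[1.5,2.2,8,0,0],[1.5,2.2,11.1,0,0],[1.5,2.2,11.1,0,0],[1.5,2.2,11.1,0,0]]]'

```text
t: 16.2
tool_pos: [0.3916, 0.0504, 0.1213]
tool_rot: [0.022, -3.138, 0.001]
contact_force: [0.1, -0.8, -2.3]
opening: 0.0185
grip_force: 79.3
```

Run:
```python
from h import *
import pickle
plan([.39,.0527,.06],90.5)
d=save('top','pics/t4.png');im=d['img']
big=cv2.resize(im[190:340,220:370],None,fx=4,fy=4,interpolation=cv2.INTER_CUBIC);cv2.imwrite('pics/t4z.png',big[...,::-1])
print(proj(d,[[.53,.0535,.1],[.504,.0537,.03]]))
o=ctrl.get_obs();w=save('wrist','pics/w5.png');pickle.dump((o,w),open('w5.pkl','wb'))
g=w['img'].max(2);print(g.shape)
```

```text
t 16.2 tcp [0.3916 0.0504 0.1213] yaw y 90.81 tilt 0.18 shift cm [0.13 0.23 6.13] turn 0.3 F [ 0.1 -0.8 -2.3] q [-0.06 -0.43  2.25 -0.    1.33 -1.65]
[[287.5057837  262.95244559]
 [289.23973908 274.37482735]]
(480, 640)
```

Call:
servo_tool --increments '[[[1.5,0,0.1,1.5,0.3],[1.5,0,0.1,3.5,0.3],[1.5,0,0.1,5,0.3],[1.5,0,0.1,6,0.3],[1.5,0,0.1,6,0.3]]]'

```text
t: 16.8
tool_pos: [0.3915, 0.0503, 0.0612]
tool_rot: [0.008, -3.137, -0.0]
contact_force: [-1.2, 0.2, -3.1]
opening: 0.0188
grip_force: 79.3
```

Call:
servo_tool --increments '[[[1.5,0,0,0,0],[1.5,0,0,0,0]]]'

```text
t: 17.0
tool_pos: [0.3937, 0.0508, 0.064]
tool_rot: [-0.01, 3.14, -0.0]
contact_force: [-1.0, -1.2, -2.8]
opening: 0.0184
grip_force: 79.3
```

Run:
```python
from h import *
plan([.40,.0528,.056],90.6)
d=ctrl.get_image('top');im=d['img']
cv2.imwrite('pics/t5.png',im[...,::-1])
for v in range(244,292,4): print(v,im[v,272:310].max(1).tolist())
```

```text
t 17.0 tcp [0.3937 0.0508 0.064 ] yaw y 90.37 tilt 0.1 shift cm [-0.63  0.2   0.8 ] turn -0.2 F [-1.  -1.2 -2.8] q [-0.06 -0.34  2.29 -0.    1.19 -1.64]
244 [122, 125, 126, 122, 86, 127, 143, 148, 149, 149, 146, 149, 149, 149, 153, 150, 148, 156, 151, 151, 153, 152, 155, 156, 144, 119, 109, 60, 102, 148, 91, 131, 128, 128, 126, 125, 130, 129]
248 [123, 122, 121, 125, 90, 147, 143, 141, 119, 116, 120, 104, 145, 151, 146, 141, 146, 145, 145, 125, 133, 101, 116, 76, 70, 116, 149, 148, 150, 143, 89, 128, 130, 130, 127, 130, 131, 130]
252 [122, 121, 127, 125, 121, 120, 104, 107, 105, 106, 106, 108, 110, 105, 82, 157, 151, 154, 148, 153, 145, 69, 112, 107, 112, 108, 108, 110, 110, 111, 128, 129, 130, 129, 128, 128, 129, 135]
256 [78, 80, 70, 107, 123, 124, 124, 123, 126, 125, 121, 123, 125, 122, 82, 152, 147, 145, 150, 150, 146, 88, 129, 127, 128, 127, 129, 128, 128, 130, 129, 126, 125, 71, 79, 74, 77, 102]
260 [91, 86, 113, 125, 124, 125, 124, 125, 125, 124, 125, 125, 125, 121, 86, 146, 145, 142, 145, 145, 139, 90, 128, 130, 127, 126, 129, 130, 131, 130, 130, 132, 130, 134, 120, 102, 113,
[... 615 characters left out ...]
, 111, 112, 111, 113, 117, 117, 111, 76, 116, 127, 108, 92, 81, 83, 85, 115, 115, 114, 111, 109, 114, 113, 110, 114, 114, 108, 114, 112, 116, 114, 111]
280 [114, 116, 117, 114, 117, 112, 111, 107, 109, 113, 116, 111, 116, 118, 80, 113, 125, 104, 88, 85, 88, 80, 117, 114, 111, 110, 114, 118, 115, 113, 115, 117, 111, 116, 115, 112, 113, 115]
284 [110, 108, 105, 103, 109, 106, 105, 103, 107, 114, 109, 105, 103, 107, 74, 113, 127, 99, 91, 96, 95, 84, 74, 73, 75, 115, 113, 110, 110, 114, 115, 112, 107, 109, 112, 113, 113, 114]
288 [75, 77, 78, 77, 82, 77, 79, 76, 71, 72, 77, 76, 72, 71, 82, 123, 121, 99, 103, 92, 92, 74, 78, 65, 73, 111, 111, 111, 110, 114, 116, 113, 110, 109, 108, 114, 113, 118]
```

Call:
servo_tool --increments '[[[1.5,-0.2,0.15,0.2,0],[1.5,-0.4,0.15,0.4,0],[1.5,-0.4,0.15,0.5,0],[1.5,-0.4,0.15,0.5,0]]]'

```text
t: 17.45
tool_pos: [0.3967, 0.0527, 0.0578]
tool_rot: [0.011, -3.141, -0.0]
contact_force: [-0.4, 0.9, -2.5]
opening: 0.0182
grip_force: 79.3
```

Run:
```python
from h import *
plan([.40,.0528,.054],90.6)
```

```text
t 17.45 tcp [0.3967 0.0527 0.0578] yaw y 90.41 tilt 0.03 shift cm [-0.33  0.01  0.38] turn -0.2 F [-0.4  0.9 -2.5] q [-0.05 -0.31  2.28 -0.    1.17 -1.63]
```

Next I lower it onto the rib until there is light contact.

Call:
servo_tool --increments '[[[1.5,0,0,0.1,0],[1.5,0,0,0.2,0],[1.5,0,0,0.3,0],[1.5,0,0,0.3,0]]]'

```text
t: 17.85
tool_pos: [0.3967, 0.0526, 0.0548]
tool_rot: [0.011, -3.141, -0.0]
contact_force: [0.2, -0.7, -3.0]
opening: 0.0187
grip_force: 79.3
```

Call:
servo_tool --increments '[[[1.5,0,0,0.05,0],[1.5,0,0,0.1,0],[1.5,0,0,0.1,0]]]'

```text
t: 18.15
tool_pos: [0.3969, 0.0526, 0.054]
tool_rot: [-0.011, 3.141, -0.0]
contact_force: [-0.1, -0.4, -2.9]
opening: 0.0189
grip_force: 79.3
```

Call:
servo_tool --increments '[[[1.5,-0.5,0,0,0],[1.5,-1,0,0,0],[1.5,-1.5,0,0,0],[1.5,-2,0,0,0],[1.5,-2.5,0,0,0]]]'

```text
t: 18.65
tool_pos: [0.4225, 0.0528, 0.054]
tool_rot: [-0.011, 3.141, -0.0]
contact_force: [0.1, 0.1, -1.3]
opening: 0.0185
grip_force: 79.4
```

Call:
servo_tool --increments '[[[1.5,-0.5,0,0,0],[1.5,-1,0,0,0],[1.5,-1.5,0,0,0],[1.5,-2,0,0,0],[1.5,-2,0,0,0]]]'

```text
t: 19.15
tool_pos: [0.4425, 0.0529, 0.0542]
tool_rot: [-0.011, 3.141, -0.0]
contact_force: [0.3, 0.2, -2.3]
opening: 0.0186
grip_force: 79.4
```

Run:
```python
from h import *
plan([.454,.0533,.054],90.6)
```

```text
t 19.15 tcp [0.4425 0.0529 0.0542] yaw y 90.4 tilt 0.02 shift cm [-1.15  0.03  0.02] turn -0.2 F [ 0.3  0.2 -2.3] q [-0.05 -0.17  2.18 -0.    1.14 -1.63]
```

Call:
servo_tool --increments '[[[1.5,-0.5,0.03,0,0],[1.5,-1,0.03,0,0],[1.5,-1.5,0.03,0,0],[1.5,-1.8,0.03,0,0],[1.5,-1.8,0.03,0,0]]]'

```text
t: 19.65
tool_pos: [0.4602, 0.0533, 0.054]
tool_rot: [0.011, -3.141, 0.0]
contact_force: [0.0, 0.6, -1.9]
opening: 0.0187
grip_force: 79.5
```

Call:
servo_tool --increments '[[[1.5,-0.3,0,0,0],[1.5,-0.6,0,0,0],[1.5,-0.9,0,0,0],[1.5,-0.9,0,0,0]]]'

```text
t: 20.05
tool_pos: [0.4682, 0.0535, 0.0539]
tool_rot: [0.011, -3.139, -0.0]
contact_force: [-4.9, 1.3, -0.2]
opening: 0.0182
grip_force: 79.9
```

Contact with the shank came where expected. I keep driving in small steps.

Call:
servo_tool --increments '[[[1.5,-0.3,0,0,0],[1.5,-0.6,0,0,0],[1.5,-0.9,0,0,0],[1.5,-0.9,0,0,0]]]'

```text
t: 20.45
tool_pos: [0.4775, 0.0535, 0.0539]
tool_rot: [0.011, -3.14, -0.0]
contact_force: [-4.1, 0.2, 0.5]
opening: 0.0185
grip_force: 79.8
```

Call:
servo_tool --increments '[[[1.5,-0.3,0,0,0],[1.5,-0.6,0,0,0],[1.5,-0.9,0,0,0],[1.5,-0.9,0,0,0]]]'

```text
t: 20.85
tool_pos: [0.487, 0.0536, 0.0539]
tool_rot: [-0.011, 3.142, 0.0]
contact_force: [-2.0, 0.5, -0.8]
opening: 0.0186
grip_force: 79.6
```

Call:
servo_tool --increments '[[[1.5,-0.3,0,0,0],[1.5,-0.6,0,0,0],[1.5,-0.9,0,0,0],[1.5,-1,0,0,0],[1.5,-1,0,0,0]]]'

```text
t: 21.35
tool_pos: [0.4974, 0.0536, 0.0539]
tool_rot: [-0.011, 3.14, -0.0]
contact_force: [0.6, -0.7, -3.1]
opening: 0.0188
grip_force: 79.4
```

Run:
```python
from h import *
plan([.498,.0533,.054],90.6)
d=save('side','pics/s6.png');a=cv2.imread('pics/s2.png').astype(int)
b=d['img'][...,::-1].astype(int)
u0=293
A=a[220:275,286:301].mean((1,2));B=b[220:275,286:301].mean((1,2))
print(A.round().astype(int).tolist());print(B.round().astype(int).tolist())
print(proj(d,[[.584,.0545,z] for z in(.1,.159,.173)]))
# vertical shift of the rotor/body patch between the two pictures
p=a[226:248,280:306].astype(np.uint8);r=cv2.matchTemplate(b[200:275,270:316].astype(np.uint8),p,cv2.TM_CCOEFF_NORMED);i=np.unravel_index(r.argmax(),r.shape);print('match',r.max(),'dv',i[0]+200-226,'du',i[1]+270-280)
```

```text
t 21.35 tcp [0.4974 0.0536 0.0539] yaw y 90.39 tilt 0.07 shift cm [-0.06 -0.03 -0.  ] turn -0.2 F [ 0.6 -0.7 -3.1] q [-0.04 -0.03  2.05  0.    1.12 -1.62]
[156, 157, 157, 157, 156, 155, 155, 150, 137, 125, 123, 123, 120, 119, 119, 120, 119, 116, 115, 124, 125, 118, 112, 108, 108, 109, 109, 109, 110, 114, 117, 118, 116, 114, 114, 113, 107, 99, 97, 105, 105, 94, 87, 86, 86, 86, 86, 86, 86, 86, 86, 86, 86, 89, 96]
[104, 107, 112, 121, 128, 135, 136, 131, 141, 160, 164, 157, 156, 156, 139, 131, 131, 133, 136, 134, 125, 114, 112, 111, 111, 111, 111, 113, 118, 127, 140, 156, 162, 157, 142, 120, 100, 104, 115, 122, 115, 97, 85, 85, 85, 85, 84, 85, 85, 85, 85, 84, 85, 87, 95]
[[294.23893934 250.25473215]
 [293.15481805 231.83020543]
 [292.88494196 227.24368979]]
match 0.48500067 dv 25 du -8
```

Run:
```python
from h import *
for f in('s2','s6'):
    a=cv2.imread(f'pics/{f}.png',0)
    print(f)
    for v in range(214,268,2): print(v,' '.join('%3d'%x for x in a[v,274:314:2]))
```

```text
s2
214  88  96 147 162 160 157 156 159 159 160 159 159 158 159 157 159 156 159 161 159
216  86  88 132 160 162 159 156 161 161 158 158 158 160 158 160 158 157 160 157 158
218  91 110 149 164 160 161 161 160 157 154 156 156 159 159 159 157 158 161 159 161
220 149 156 161 160 158 160 161 158 157 160 157 157 156 157 160 159 158 161 160 160
222 160 155 158 155 160 160 160 158 157 160 157 160 158 156 157 155 155 155 156 157
224 158 154 155 155 159 158 161 157 160 158 159 155 156 158 159 158 159 158 156 155
226 161 158 156 159 158 155 157 157 159 158 150 155 155 158 160 158 160 160 158 153
228 160 158 158 160 155 158 159 154 114 145 104 108 160 161 157 154 160 159 162 160
230 159 159 163 160 161 159 156 127  99 114 110 107 130 162 157 156 157 157 160 158
232 157 161 160 159 159 156 156 115 115 115 113 115 100 158 159 158 158 160 159 157
234 158 158 157 158 158 162 150 100 114 114 112 115 105 157 155 157 159 156 159 156
236 162 157 154 160 157 159 138 111  93  95 114  85 128 194 156 156 158 151 153 154
238 160 158 155 159 159 160 109 135 113  89  96 120 141 130 157 159 157 154 157 156
240 1
[... 2741 characters left out ...]
 172 120 106 101  33  40  44
252 162 160 159 159 113 120 170 174 171 165 173 173 156 117 108  90 109  35  34  45
254 158 161 145 114 123 106  95 151 172 173 174 152 111  99  90 111  96  36  38  37
256 154 159 139 118 101 127 112  93  96 111 115  86  94 104 112 104  77  41  39  37
258 157 156 164 151  80 107 131 134 112 109 111 112 114 111 100  84  75 112  37  38
260 159 159 157 161  81  81  91 130 121 153 111 110 102  92  82  80  74 148  65  38
262 156 158 121 113  80  81  82  84  86  90  87  86  84  82  83  80  75 126  95  36
264 153 123 117 112  81  81  83  84  88  86  86  86  87  85  83  81  75 100  79  37
266 155 138  95 111  92  80  84  84  85  85  85  86  86  83  84  81  75 110  53  38
```

Call:
servo_tool --increments '[[[1.5,-0.2,0,0,0],[1.5,-0.4,0,0,0],[1.5,-0.6,0,0,0],[1.5,-0.6,0,0,0]]]'

```text
t: 21.8
tool_pos: [0.5033, 0.0536, 0.0541]
tool_rot: [-0.011, 3.141, 0.0]
contact_force: [-0.0, -0.2, -3.4]
opening: 0.0186
grip_force: 79.4
```

```bash
cat > m.py <<'E'
from h import *
import sys
plan([.498,.0533,.054],90.6)
save('side',f'pics/{sys.argv[1]}.png')
for f in('s2','s6',sys.argv[1]):
    a=cv2.imread(f'pics/{f}.png',0).astype(int); print(f,'col290-296',a[214:268,290:297].mean(1).round().astype(int).tolist())
    print('   left edge of body/rotor per row',[int(np.argmax(a[v,270:300]<135))+270 for v in range(222,262)])
E
python3 m.py s7
```

```text
t 21.8 tcp [0.5033 0.0536 0.0541] yaw y 90.39 tilt 0.04 shift cm [ 0.53 -0.03  0.01] turn -0.2 F [-0.  -0.2 -3.4] q [-0.04 -0.02  2.04  0.    1.12 -1.62]
s2 col290-296 [159, 160, 159, 156, 156, 157, 158, 159, 159, 159, 158, 157, 156, 145, 118, 101, 107, 113, 114, 115, 114, 109, 99, 94, 102, 131, 144, 130, 117, 109, 109, 109, 110, 109, 108, 108, 109, 110, 112, 114, 115, 116, 115, 104, 93, 104, 112, 101, 89, 88, 87, 87, 87, 87]
   left edge of body/rotor per row [270, 270, 270, 270, 270, 294, 289, 289, 288, 288, 287, 287, 287, 287, 288, 286, 286, 286, 286, 286, 285, 284, 284, 283, 282, 282, 282, 281, 281, 281, 281, 281, 281, 281, 281, 281, 281, 281, 281, 281]
s6 col290-296 [53, 62, 68, 77, 84, 97, 110, 118, 131, 145, 155, 160, 152, 132, 139, 163, 171, 172, 171, 162, 135, 112, 106, 124, 153, 159, 140, 116, 114, 114, 114, 113, 113, 113, 112, 115, 128, 154, 171, 173, 170, 145, 102, 99, 111, 122, 124, 108, 87, 86, 86, 86, 85, 87]
   left edge of body/rotor per row [295, 296, 296, 297, 298, 289, 289, 270, 270, 298, 287, 270, 288, 286, 286, 286, 286, 287, 287, 287, 286, 285, 285, 284, 284, 284, 282, 281, 281, 281, 281, 281, 279, 278, 279, 280, 281, 281, 281, 279]
s7 col290-296 [41, 42, 46, 50, 62, 75, 84, 97, 114, 131, 146, 153, 138, 131, 158, 171, 171, 171, 169, 151, 122, 113, 113, 153, 177, 159, 127, 115, 115, 115, 114, 115, 114, 113, 113, 121, 136, 150, 155, 146, 132, 105, 93, 105, 113, 114, 111, 99, 87, 86, 86, 85, 85, 86]
   left edge of body/rotor per row [294, 295, 296, 297, 291, 289, 270, 270, 297, 288, 298, 289, 286, 286, 286, 286, 286, 286, 286, 286, 286, 285, 284, 283, 283, 284, 282, 281, 281, 281, 281, 277, 276, 278, 279, 281, 281, 281, 280, 279]
```

Call:
servo_tool --increments '[[[1.5,0,0,0,0],[1.5,0,0,0,0],[1.5,-0.1,0,0,0],[1.5,-0.1,0,0,0],[1.5,-0.1,0,0,0]]]'

```text
t: 22.35
tool_pos: [0.5039, 0.0536, 0.0541]
tool_rot: [-0.011, 3.141, 0.0]
contact_force: [0.1, 0.1, -3.0]
opening: 0.0188
grip_force: 79.4
```

```bash
python3 m.py s8 | tail -3
python3 - <<'E'
from h import *
d=ctrl.get_image('side')
print(proj(d,[[.584,.0545,z] for z in(.127,.145,.159,.173,.180)]).round(1).tolist())
def up(f,v0,v1):
    a=cv2.imread(f,0).astype(np.float32); return a[v0:v1,278:304]
# edge-only vertical match of rotor+body (gradients), subpixel
def G(f):
    a=cv2.imread(f,0).astype(np.float32); return np.abs(cv2.Sobel(a,cv2.CV_32F,0,1,ksize=3))+np.abs(cv2.Sobel(a,cv2.CV_32F,1,0,ksize=3))
s2=G('pics/s2.png')[228:250,284:298]
for f in('s6','s7','s8'):
    g=G(f'pics/{f}.png');r=cv2.matchTemplate(g[216:256,284:298],s2,cv2.TM_CCOEFF_NORMED).ravel();print(f,[(i-12,round(float(x),2)) for i,x in enumerate(r)])
E
```

```text
left edge of body/rotor per row [295, 296, 296, 297, 298, 289, 289, 270, 270, 298, 287, 270, 288, 286, 286, 286, 286, 287, 287, 287, 286, 285, 285, 284, 284, 284, 282, 281, 281, 281, 281, 281, 279, 278, 279, 280, 281, 281, 281, 279]
s8 col290-296 [40, 41, 44, 50, 61, 70, 81, 98, 113, 129, 142, 147, 136, 133, 160, 171, 171, 171, 167, 147, 121, 113, 112, 151, 173, 156, 126, 115, 115, 115, 114, 114, 114, 113, 116, 122, 136, 151, 155, 147, 131, 104, 93, 105, 113, 114, 111, 98, 87, 86, 86, 87, 85, 86]
   left edge of body/rotor per row [294, 294, 295, 296, 291, 289, 270, 270, 297, 287, 298, 289, 286, 286, 286, 286, 286, 286, 286, 286, 286, 285, 284, 283, 283, 284, 282, 281, 281, 281, 277, 276, 276, 278, 279, 281, 281, 281, 279, 279]
[[293.8, 242.0], [293.4, 236.3], [293.2, 231.8], [292.9, 227.2], [292.7, 224.9]]
s6 [(-12, -0.13), (-11, -0.18), (-10, -0.23), (-9, -0.2), (-8, -0.14), (-7, -0.07), (-6, 0.01), (-5, 0.15), (-4, 0.26), (-3, 0.25), (-2, 0.46), (-1, 0.55), (0, 0.37), (1, 0.26), (2, 0.08), (3, -0.1), (4, -0.16), (5, -0.15), (6, -0.19)]
s7 [(-12, -0.16), (-11, -0.23), (-10, -0.26), (-9, -0.25), (-8, -0.18), (-7, -0.09), (-6, 0.02), (-5, 0.22), (-4, 0.31), (-3, 0.41), (-2, 0.61), (-1, 0.48), (0, 0.37), (1, 0.27), (2, 0.05), (3, -0.13), (4, -0.19), (5, -0.2), (6, -0.21)]
s8 [(-12, -0.18), (-11, -0.23), (-10, -0.26), (-9, -0.24), (-8, -0.16), (-7, -0.08), (-6, 0.03), (-5, 0.22), (-4, 0.3), (-3, 0.43), (-2, 0.61), (-1, 0.48), (0, 0.36), (1, 0.25), (2, 0.04), (3, -0.12), (4, -0.17), (5, -0.19), (6, -0.21)]
```

Call:
servo_tool --increments '[[[1.5,-0.1,0,0,0],[1.5,-0.2,0,0,0],[1.5,-0.3,0,0,0],[1.5,-0.3,0,0,0]]]'

```text
t: 22.85
tool_pos: [0.507, 0.0537, 0.054]
tool_rot: [-0.011, 3.142, -0.0]
contact_force: [0.9, 0.4, -2.6]
opening: 0.0186
grip_force: 79.4
```

```bash
cat > n.py <<'E'
from h import *
import sys
plan([.498,.0533,.054],90.6)
save('side',f'pics/{sys.argv[1]}.png')
for f in('s2','s8',sys.argv[1]):
    a=cv2.imread(f'pics/{f}.png',0).astype(int); print(f,a[224:266,290:297].mean(1).round().astype(int).tolist())
E
python3 n.py s9
```

```text
t 22.85 tcp [0.507  0.0537 0.054 ] yaw y 90.4 tilt 0.0 shift cm [ 0.9  -0.03  0.  ] turn -0.2 F [ 0.9  0.4 -2.6] q [-0.04 -0.01  2.03 -0.    1.12 -1.62]
s2 [158, 157, 156, 145, 118, 101, 107, 113, 114, 115, 114, 109, 99, 94, 102, 131, 144, 130, 117, 109, 109, 109, 110, 109, 108, 108, 109, 110, 112, 114, 115, 116, 115, 104, 93, 104, 112, 101, 89, 88, 87, 87]
s8 [142, 147, 136, 133, 160, 171, 171, 171, 167, 147, 121, 113, 112, 151, 173, 156, 126, 115, 115, 115, 114, 114, 114, 113, 116, 122, 136, 151, 155, 147, 131, 104, 93, 105, 113, 114, 111, 98, 87, 86, 86, 87]
s9 [112, 125, 158, 172, 172, 172, 168, 149, 121, 109, 107, 135, 160, 156, 127, 115, 116, 116, 117, 116, 115, 114, 113, 116, 122, 132, 137, 130, 120, 102, 85, 87, 98, 109, 113, 114, 110, 99, 86, 86, 86, 86]
```

The collar edge has moved up 4 px since the seated picture, about 13 mm, so the tool has popped free. Now I release the wedge and retreat.

Call:
servo_tool --increments '[[[3,0,0,0,0],[5,0,0,0,0],[6,0,0,0,0],[6,0,0,0,0],[6,0,0,0,0]]]'

```text
t: 23.4
tool_pos: [0.507, 0.0537, 0.0542]
tool_rot: [-0.011, 3.141, -0.0]
contact_force: [0.9, -0.1, -0.6]
opening: 0.0602
grip_force: 0.0
```

Call:
servo_tool --increments '[[[6,0,0,-1,0],[6,0.3,0,-3,0],[6,1,0,-6,0],[6,4,0,-10,0],[6,8,0,-13,0]]]'

```text
t: 23.9
tool_pos: [0.4274, 0.053, 0.1875]
tool_rot: [-0.011, 3.138, -0.0]
contact_force: [1.1, -0.6, 1.1]
opening: 0.0601
grip_force: 0.0
```

Call:
servo_tool --increments '[[[6,0,0,0,0],[6,0,0,0,0],[6,0,0,0,0]]]'

```text
t: 24.2
tool_pos: [0.4267, 0.0531, 0.183]
tool_rot: [0.011, -3.14, -0.0]
contact_force: [0.2, -0.2, -0.7]
opening: 0.0599
grip_force: 0.0
```

```bash
python3 n.py s10
python3 - <<'E'
from h import *
im=ctrl.get_image('top')['img']
for v in (256,264,272,280,286,290): print(v,im[v,278:304].max(1).tolist())
E
```

```text
t 24.2 tcp [0.4267 0.0531 0.183 ] yaw y 90.39 tilt 0.1 shift cm [-7.15 -0.03 12.89] turn -0.2 F [ 0.2 -0.2 -0.7] q [-0.05 -0.4   2.12 -0.    1.42 -1.63]
s2 [158, 157, 156, 145, 118, 101, 107, 113, 114, 115, 114, 109, 99, 94, 102, 131, 144, 130, 117, 109, 109, 109, 110, 109, 108, 108, 109, 110, 112, 114, 115, 116, 115, 104, 93, 104, 112, 101, 89, 88, 87, 87]
s8 [142, 147, 136, 133, 160, 171, 171, 171, 167, 147, 121, 113, 112, 151, 173, 156, 126, 115, 115, 115, 114, 114, 114, 113, 116, 122, 136, 151, 155, 147, 131, 104, 93, 105, 113, 114, 111, 98, 87, 86, 86, 87]
s10 [139, 132, 160, 172, 173, 172, 168, 150, 122, 111, 109, 136, 161, 157, 128, 117, 116, 117, 117, 117, 117, 116, 116, 124, 140, 160, 173, 174, 169, 141, 92, 88, 99, 110, 115, 138, 149, 122, 90, 88, 88, 87]
256 [126, 127, 125, 123, 124, 125, 120, 80, 110, 122, 115, 122, 121, 123, 93, 91, 132, 130, 128, 127, 129, 128, 130, 127, 129, 131]
264 [72, 75, 75, 72, 77, 77, 71, 61, 58, 58, 61, 58, 57, 56, 54, 75, 116, 117, 111, 111, 113, 114, 113, 119, 114, 116]
272 [78, 77, 76, 78, 78, 76, 61, 49, 58, 55, 52, 53, 58, 62, 75, 62, 95, 114, 118, 119, 117, 115, 116, 112, 114, 109]
280 [75, 71, 72, 72, 78, 75, 59, 55, 59, 52, 53, 55, 55, 55, 55, 52, 80, 119, 113, 114, 115, 120, 116, 112, 113, 112]
286 [70, 79, 73, 73, 75, 73, 69, 71, 74, 73, 76, 72, 71, 75, 115, 116, 116, 112, 110, 65, 74, 72, 74, 76, 80, 118]
290 [77, 71, 71, 74, 77, 79, 74, 76, 80, 73, 81, 71, 76, 81, 78, 74, 75, 79, 72, 77, 75, 78, 83, 76, 85, 117]
```

```bash
python3 -c "
from station import ctrl
print(ctrl.finish_job())"
```

```text
the job is handed in; nothing more can be done
None
```

I handed the job in at about 24 s: the tool seated flush, the wedge then lifted it about 13 mm, and the last pictures show it standing free with the wedge lying in the slot and the gripper clear; no verdict came back.

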